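# Two-button gate release on the e-waste sorting crate

### The arm

A 7-joint arm with a two-finger parallel gripper is mounted at the origin on the work surface. World frame = base frame: x ahead of the robot, y to its left, z up, the work surface at z = 0. Lengths are in m, angles in rad, forces in N, time in s.
With the tool pointing down it reaches from about 0.35 to 0.9 m from the base axis. Payload 19.9 kg.
Tool frame: the origin (TCP) lies midway between the tips of the shut fingers; the grasp point (between the pads) lies 19 mm behind it; z points along the fingers, y is the line along which they close (so a half turn about z gives the same grasp; the last joint's range is limited). The gripper opens to 94 mm and grips with 3 to 60 N. Pads are 16 mm wide; open, the fingers measure 119 mm over their backs; the gripper's body (75 mm by 177 mm) begins 78 mm behind the grasp point.
Start: joints at [-1.329, 0.417, -0.01, 1.614, 0.005, 1.111, -0.053], TCP at [0.174, 0.6, 0.205] pointing down, gripper open.
Joint ranges: [-2.81, 2.81], [-0.39, 2.02], [-1.27, 1.25], [0.06, 2.57], [-1.19, 4.33], [0.19, 2], [-2.82, 2.82]. Speed limits (rad/s): [1.89, 1.89, 2.39, 2.39, 3.01, 3.01, 3.01].

### API

Orientations are given as a unit quaternion [w, x, y, z].
In Python, from rig import manip gives the robot as it stands.
- The arm moves only by the shell command python3 -m inch 'ROWS' [FORCE]. ROWS is JSON, a list of rows, each an object with "rotation": the turn, a rotation vector about the tool's x, y, z in units of 5 degrees (1.0 is 5 degrees), a list of three; "slide": the shift along the tool's x, y, z in units of 25 mm (1.0 is 25 mm), a list of three; "grip": the finger opening in mm, from 0 to 94. A call has 1 to 12 rows; each row is the pose to reach, as a shift and turn from the pose commanded when the call began, along the tool's axes at that moment; what a row does not reach only later rows make up. A row lasts 1/10 s, in which the tool goes at most 50 mm and 8.59 degrees, less where a joint would pass 70% of its speed; a pose out of reach is approached as far as the arm can. A call with a gripper value outside its range is refused whole. The fingers move at their own pace and stop on an object; FORCE is the grip in N (left out, the last holds). Time passes only in rows, so rows that repeat a pose let the fingers close. It gives the time, the measured TCP pose, the force, the opening and the grip force at its end, in the units of the state.
- manip.get_state(): the state, without advancing time (a new reading comes with each control period).
- manip.snapshot(name): name is "scene" or "side" or "wrist"; returns a dict with "color" (400x640x3 uint8, red, green, blue), "fx", "fy", "cx", "cy" (pixels), "origin" and "orientation" of the camera in the world. Camera axes: x right, y down, z forward; pixel columns grow to the right and rows downward; lengths in m; the calibration is good to about 2 mm. A picture is of the moment at which its call begins. There is no depth.
- manip.hand_in(): hands the job in; it is judged then, once.
The state is a dict: "time_s": time; "joints": joint angles; "joint_vel": joint speeds; "effort": joint torques, N m; "eef_pos": TCP position; "tool_rot": TCP orientation; "contact_force": force on the tool from outside, world axes, zero at the start; "wrist_torque": the same for the moment, N m; "finger_gap": finger opening in m; "gripper_force": force on a finger pad.
Only numpy, scipy, OpenCV 4.12 (cv2) and the standard library are available. Lean on these libraries where they do the work, as an engineer would, in place of code of your own. Each camera call takes 0.05 s, during which the arm holds its last target. There are 200 camera calls.

### The job

Open the front gate of the rebar crate: with one fingertip on each of the two red latch buttons, press both fully down together and keep them down while the gate sinks, until it lies fully open; then let both buttons spring back up and move clear. Do not grasp anything, and leave the cooler in the crate and the scrap parts around it where they are.

Things in the scene. Friction and masses are not known exactly. Their poses are not given: they have to be found in the camera images.
- crate: the welded rebar sorting crate, bolted to the bench: 180 mm deep (x) by 260 mm wide (y), open on top, rebar walls up to 155 mm. Origin at the centre of its underside on the bench, x from its front to its back, y to its left, z up; its front (-x side) faces roughly towards the robot. A blue steel latch beam, 44 mm deep and 25 mm high, runs along the whole width of the front, centred 60 mm in front of the origin; its top face is flat, 165 mm above the bench
- key_left_top (a point): centre of the top of the left red latch button: round, 28 mm across, standing upright out of the latch beam, its flat top 16 mm above the beam (181 mm above the bench) when up; this point moves with the button. At x = -60, y = +30 mm in the crate's frame
- key_right_top (a point): the same for the right red latch button, at x = -60, y = -30 mm in the crate's frame: the two centres are 60 mm apart, 32 mm between their rims
- key_left (a joint): left button: 0 m when up, 0.010 m when fully down (10 mm straight down). Spring: about 1.5 N to start it, 4 N to hold it fully down; it springs back up when let go. Pressed, it lowers its own hook; the hook frees the gate after about 6 mm of travel
- key_right (a joint): right button, same values; each button works its own hook, and either hook alone keeps the gate shut
- gate (a joint): the front gate, hinged along its lower edge: 0 rad upright and latched (it may read a few hundredths), 1.45 rad lying open on its stop, fallen outwards towards the robot. With both hooks down it sinks open by itself on a stiff damped hinge in about 2 s
- gate_top (a point): middle of the yellow top bar of the gate, a 10 mm square bar 234 mm long, 126 mm above the hinge line; the hinge line lies 14 mm above the bench, 92 mm in front of the crate's origin. The gate needs the strip of bench 150 mm in front of it free
- cooler_mid (a point): centre of the bronze-coloured processor cooler, 66 x 66 x 46 mm, standing loose on the floor inside the crate
- cartridge_mid (a point): centre of a loose bystander: scuffed black printer cartridge, 88 x 34 x 40 mm; stands on the bench beside the crate
- holder_mid (a point): centre of a loose bystander: green plastic battery holder, 66 x 60 x 16 mm; stands on the bench beside the crate
- webcam_mid (a point): centre of a loose bystander: dented silver webcam housing, 74 x 32 x 34 mm; stands on the bench beside the crate
- motor_mid (a point): centre of a loose bystander: small steel electric motor standing on end, 38 mm across, 46 mm high; stands on the bench beside the crate
- transformer_mid (a point): centre of a loose bystander: small transformer, dark iron core with copper winding, 56 x 48 x 46 mm; stands on the bench beside the crate
- magnet_mid (a point): centre of a loose bystander: round black and steel loudspeaker magnet, 68 mm across, 20 mm high; stands on the bench beside the crate

How it is judged:
By the outcome, as a careful person would: the job done as asked, in the order asked, and still so for the second after the job is handed in, with the robot touching nothing.
It also fails if it takes over 35 s, if anything falls off the work surface, if the arm or the gripper's body presses on something with over 40 N, if the wrist force passes 120 N, or if a joint passes its speed limit or range.

## Working session

There is one attempt and no reset: what is moved stays moved. The work goes in short steps, Python scripts to look and compute and a shell command to move; the robot and the scene stay as the last step left them, time stands still between calls to the robot, and variables do not carry over. Pictures are saved under pics/ and viewed, at most 10 in all, crops included, and the job is handed in when it is done.

```bash
ls; mkdir -p pics; cat > h.py <<'E'
import numpy as np, cv2
from rig import manip
from scipy.spatial.transform import Rotation as R
def rot(q): return R.from_quat([q[1],q[2],q[3],q[0]]).as_matrix()
def red(im,name=None):
    hsv=cv2.cvtColor(im,cv2.COLOR_RGB2HSV)
    m=(((hsv[...,0]<8)|(hsv[...,0]>172))&(hsv[...,1]>150)&(hsv[...,2]>70)).astype(np.uint8)
    n,l,s,c=cv2.connectedComponentsWithStats(m)
    return [(s[i].tolist(),c[i].round(1).tolist()) for i in range(1,n) if s[i][4]>15],l
def plane(s,uv,z):
    d=rot(s["orientation"])@np.array([(uv[0]-s["cx"])/s["fx"],(uv[1]-s["cy"])/s["fy"],1])
    o=np.array(s["origin"]); return o+d*(z-o[2])/d[2]
def proj(s,p):
    c=rot(s["orientation"]).T@(np.array(p)-s["origin"]); return c[0]/c[2]*s["fx"]+s["cx"],c[1]/c[2]*s["fy"]+s["cy"]
E
python3 - <<'E'
from h import *
st=manip.get_state(); print(st["time_s"],st["eef_pos"],st["tool_rot"],st["finger_gap"]); print(rot(st["tool_rot"]).round(3))
for n in("scene","side"):
    s=manip.snapshot(n); cv2.imwrite(f"pics/{n}0.png",s["color"][...,::-1])
    print(n,s["origin"],s["orientation"],s["fx"])
    for b in red(s["color"])[0]: print(b,plane(s,b[1],.178).round(4))
E
```

```text
pics
0.0 [0.17430658 0.59977982 0.20481833] [-3.27772757e-05  1.40908842e-01  9.90022363e-01 -6.46034172e-04] 0.09413434805505971
[[-0.96   0.279 -0.   ]
 [ 0.279  0.96  -0.001]
 [-0.    -0.001 -1.   ]]
scene [ 1.14873753 -0.44418678  0.68528911] [-0.4013045   0.80889198  0.3860994  -0.18861525] 391.5267741983325
([311, 163, 11, 10, 92], [315.9, 167.7]) [0.5659 0.0323 0.178 ]
([291, 173, 12, 11, 97], [296.4, 177.9]) [ 0.5703 -0.0273  0.178 ]
side [0.43925996 0.66909035 0.8052182 ] [ 0.02534388 -0.08763818  0.92214288 -0.3759385 ] 441.9160033005388
([315, 163, 13, 12, 124], [320.6, 168.2]) [ 0.563  -0.0157  0.178 ]
([311, 182, 13, 13, 141], [317.1, 187.8]) [0.5589 0.0437 0.178 ]
```

View pics/scene0.png

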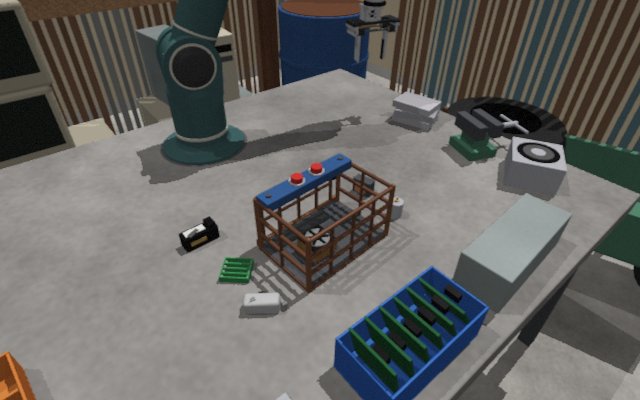

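View pics/side0.png

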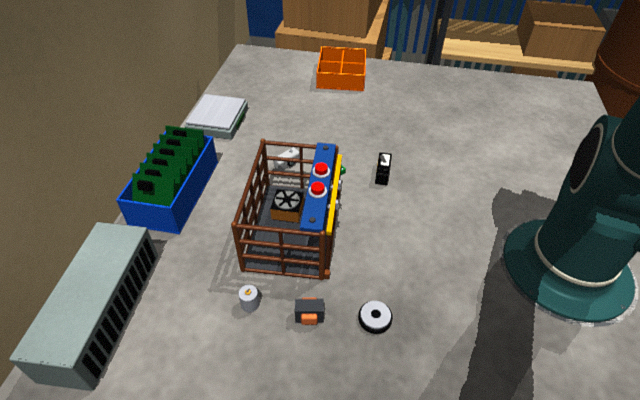

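The scene view shows the crate with red buttons at about (316,168) and (296,178), and the bench in front is clear. In the side view the buttons are at (321,168) and (317,188), with the yellow gate bar at x≈335. The two views disagree by about 12 mm, so I'll triangulate.

```bash
cat >> h.py <<'E'
def tri(obs):
    A=np.zeros((3,3));b=np.zeros(3);L=[]
    for s,uv in obs:
        o=np.array(s["origin"]);d=plane(s,uv,0)-o;d/=np.linalg.norm(d);P=np.eye(3)-np.outer(d,d);A+=P;b+=P@o;L.append((o,P))
    x=np.linalg.solve(A,b);return x,[np.linalg.norm(P@(x-o)).round(4) for o,P in L]
E
python3 - <<'E'
from h import *
a=manip.snapshot("scene");b=manip.snapshot("side")
for s in(a,b):
    o=np.array(s["origin"]);print(o,s["fx"],s["fy"],s["cx"],s["cy"])
L,_=tri([(a,(315.9,167.7)),(b,(317.1,187.8))]);print(L,_)
Rr,_=tri([(a,(296.4,177.9)),(b,(320.6,168.2))]);print(Rr,_)
d=L-Rr;print(np.linalg.norm(d),np.degrees(np.arctan2(-d[0],d[1])))
st=manip.get_state();T=rot(st["tool_rot"]);m=(L+Rr)/2;m[2]=.26
print("mid",m,"slide",T.T@(m-st["eef_pos"])/.025)
print("tool y angle",np.degrees(np.arctan2(-T[0,1],T[1,1])))
# is the yellow gate / robot consistency: project TCP to views
for s in(a,b):print(proj(s,st["eef_pos"]))
E
```

```text
[ 1.14873753 -0.44418678  0.68528911] 391.5267741983325 391.5267741983325 316.0052564335564 190.8287743860329
[0.43925996 0.66909035 0.8052182 ] 441.9160033005388 441.9160033005388 325.32391097651816 196.89056354968935
[0.5597255  0.0377269  0.17226961] [np.float64(0.0003), np.float64(0.0003)]
[ 0.56397469 -0.02241825  0.17213194] [np.float64(0.0003), np.float64(0.0003)]
0.060295220388518596 4.041161914397128
mid [0.56185009 0.00765432 0.26      ] slide [-21.49532091 -18.42645183  -2.18144168]
tool y angle -16.204747288205724
(np.float64(369.4728391379382), np.float64(59.282643606960846))
(np.float64(583.5112878956392), np.float64(599.7581389654656))
```

```bash
python3 -m inch '[{"rotation":[0,0,-0.5],"slide":[-1.5,-1.3,-2.2],"grip":47.5},{"rotation":[0,0,-0.8],"slide":[-3,-2.6,-2.2],"grip":47.5},{"rotation":[0,0,-1.2],"slide":[-4.5,-3.9,-2.2],"grip":47.5},{"rotation":[0,0,-1.6],"slide":[-6,-5.2,-2.2],"grip":47.5},{"rotation":[0,0,-2],"slide":[-7.5,-6.5,-2.2],"grip":47.5},{"rotation":[0,0,-2.4],"slide":[-9,-7.8,-2.2],"grip":47.5},{"rotation":[0,0,-2.8],"slide":[-10.5,-9.1,-2.2],"grip":47.5},{"rotation":[0,0,-3.2],"slide":[-12,-10.4,-2.2],"grip":47.5},{"rotation":[0,0,-3.6],"slide":[-13.5,-11.7,-2.2],"grip":47.5},{"rotation":[0,0,-4.05],"slide":[-15,-13,-2.2],"grip":47.5},{"rotation":[0,0,-4.05],"slide":[-16.5,-14.3,-2.2],"grip":47.5},{"rotation":[0,0,-4.05],"slide":[-18,-15.5,-2.2],"grip":47.5}]'
python3 - <<'E'
from h import *
st=manip.get_state();T=rot(st["tool_rot"]);m=np.array([.5619,.0077,.24])
print(st["eef_pos"],"slide",T.T@(m-st["eef_pos"])/.025,st["finger_gap"])
print("tool y angle",np.degrees(np.arctan2(-T[0,1],T[1,1])),T[:,2])
E
```

```text
time_s: 1.4
eef_pos: [0.4921, 0.1106, 0.2607]
tool_rot: [0.0, -0.035, 0.999, 0.0]
contact_force: [0.8, 0.3, 0.0]
finger_gap: 0.0475
gripper_force: 0.0
[0.49205454 0.11062027 0.26069814] slide [-2.49469629 -4.30461195  0.82814363] 0.04746670951249869
tool y angle 4.064028921643983 [ 3.89245902e-04  2.11207484e-04 -9.99999902e-01]
```

```bash
python3 -m inch '[{"rotation":[0,0,0],"slide":[-0.8,-1.4,0],"grip":47.5},{"rotation":[0,0,0],"slide":[-1.6,-2.8,0],"grip":47.5},{"rotation":[0,0,0],"slide":[-2.5,-4.3,0.6],"grip":47.5},{"rotation":[0,0,0],"slide":[-2.5,-4.3,0.6],"grip":47.5},{"rotation":[0,0,0],"slide":[-2.5,-4.3,0.6],"grip":47.5},{"rotation":[0,0,0],"slide":[-2.5,-4.3,0.6],"grip":47.5},{"rotation":[0,0,0],"slide":[-2.5,-4.3,0.6],"grip":47.5}]'
python3 - <<'E'
from h import *
st=manip.get_state();T=rot(st["tool_rot"]);p=np.array(st["eef_pos"])
for n in("scene","side","wrist"):
    s=manip.snapshot(n); cv2.imwrite(f"pics/{n}1.png",s["color"][...,::-1])
    print(n)
    for b in red(s["color"])[0]: print(b,(plane(s,b[1],.181)).round(4))
    for y in(.03,-.03): print("tip proj",proj(s,p+T[:,1]*y))
print(p,np.degrees(np.arctan2(-T[0,1],T[1,1])))
E
```

```text
time_s: 2.1
eef_pos: [0.5611, 0.0109, 0.2459]
tool_rot: [0.0, -0.036, 0.999, 0.0]
contact_force: [0.6, -0.6, 0.5]
finger_gap: 0.0473
gripper_force: 0.0
scene
([311, 163, 11, 10, 92], [315.9, 167.6]) [0.569  0.0297 0.181 ]
([291, 174, 12, 10, 96], [296.4, 178.1]) [ 0.5743 -0.0302  0.181 ]
tip proj (np.float64(317.0493599432699), np.float64(139.71835733796283))
tip proj (np.float64(296.73872679059684), np.float64(149.27373361803518))
side
([315, 162, 13, 13, 131], [320.7, 168.3]) [ 0.5622 -0.0122  0.181 ]
([311, 181, 13, 14, 143], [317.2, 187.6]) [0.5582 0.0461 0.181 ]
tip proj (np.float64(317.54916802415664), np.float64(161.5171229394516))
tip proj (np.float64(321.1719699535437), np.float64(141.98758354344102))
wrist
([258, 192, 34, 36, 911], [274.4, 209.3]) [ 0.5624 -0.0195  0.181 ]
([333, 193, 33, 35, 906], [348.8, 209.9]) [0.5588 0.0389 0.181 ]
tip proj (np.float64(363.52118413638357), np.float64(239.9017954538269))
tip proj (np.float64(262.10741906737155), np.float64(239.99452638570466))
[0.56111814 0.01093235 0.24586953] 4.142854191550337
```

View pics/wrist1.png

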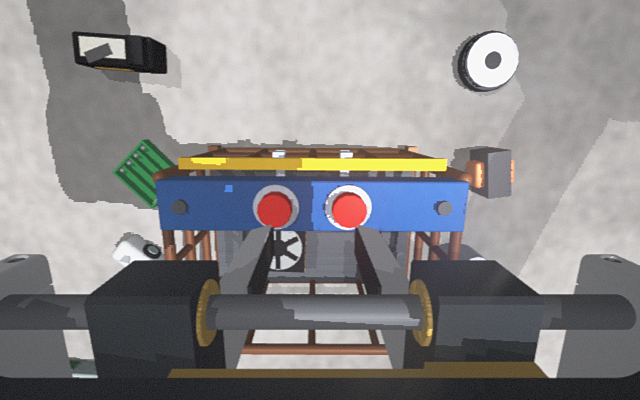

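View pics/side1.png

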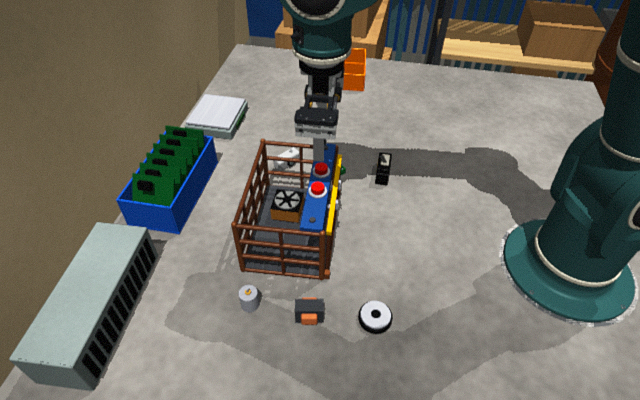

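Wrist view: the buttons are at (274,209) and (349,210), the fingertips end near columns 250–272 and 355–375, and the tool is square to the beam. Side view: the gripper is above the beam and clear of everything. The three-view midpoint is about (0.561, 0.009), so I'll shift tool y by −2 mm and descend to just above the buttons.

```bash
python3 -m inch '[{"rotation":[0,0,0],"slide":[0,-0.06,1],"grip":47.5},{"rotation":[0,0,0],"slide":[0,-0.06,2],"grip":47.5},{"rotation":[0,0,0],"slide":[0,-0.06,2.2],"grip":47.5},{"rotation":[0,0,0],"slide":[0,-0.06,2.2],"grip":47.5},{"rotation":[0,0,0],"slide":[0,-0.06,2.2],"grip":47.5}]'
python3 - <<'E'
from h import *
s=manip.snapshot("wrist");w=s["color"][150:300,200:440]
s=manip.snapshot("scene");c=s["color"][120:220,250:410]
s=manip.snapshot("side");d=s["color"][120:220,240:400]
c,d=[cv2.resize(x,(400,250),interpolation=cv2.INTER_CUBIC) for x in(c,d)]
w=cv2.resize(w,(480,300),interpolation=cv2.INTER_CUBIC);w=cv2.copyMakeBorder(w,0,0,0,320,0)
cv2.imwrite("pics/near.png",np.vstack([w,np.hstack([c,d])])[...,::-1])
print(manip.get_state()["eef_pos"])
E
```

```text
time_s: 2.75
eef_pos: [0.562, 0.0084, 0.1916]
tool_rot: [0.001, -0.035, 0.999, 0.0]
contact_force: [-0.9, 0.4, 1.3]
finger_gap: 0.0473
gripper_force: 0.0
[0.56194665 0.00833997 0.19150216]
```

View pics/near.png

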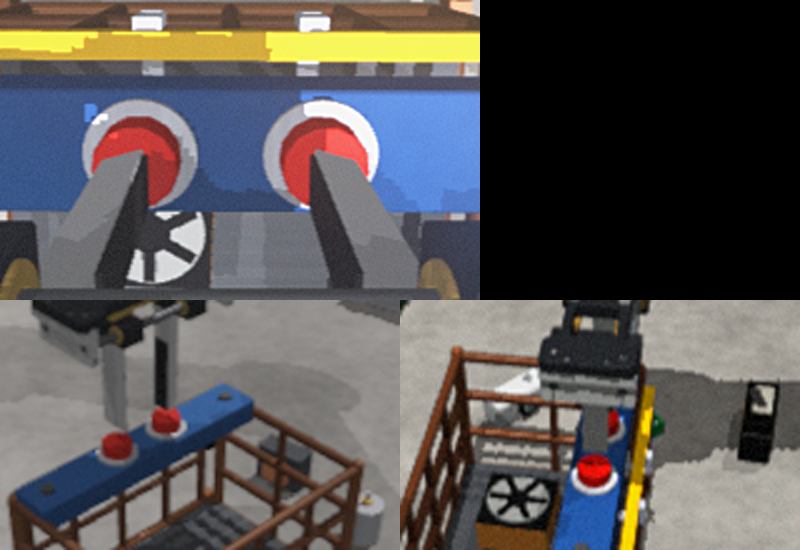

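The fingertips are over both buttons: crop (131,150) and (340,155) against button centres (136,162) and (325,162). A −1 mm shift in y is left. Pressing now.

```bash
python3 -m inch '[{"rotation":[0,0,0],"slide":[0,-0.04,0.3],"grip":47.5},{"rotation":[0,0,0],"slide":[0,-0.04,0.6],"grip":47.5},{"rotation":[0,0,0],"slide":[0,-0.04,0.85],"grip":47.5},{"rotation":[0,0,0],"slide":[0,-0.04,0.85],"grip":47.5},{"rotation":[0,0,0],"slide":[0,-0.04,0.85],"grip":47.5}]'
```

```text
time_s: 3.4
eef_pos: [0.5623, 0.0072, 0.1709]
tool_rot: [0.001, -0.035, 0.999, 0.0]
contact_force: [-9.7, 0.6, 34.0]
finger_gap: 0.0474
gripper_force: 17.1
```

Both are at the stop, at 34 N. I'll ease off slightly and hold while the gate sinks.

```bash
python3 -m inch '[{"rotation":[0,0,0],"slide":[0,0,-0.02],"grip":47.5},{"rotation":[0,0,0],"slide":[0,0,-0.02],"grip":47.5},{"rotation":[0,0,0],"slide":[0,0,-0.02],"grip":47.5},{"rotation":[0,0,0],"slide":[0,0,-0.02],"grip":47.5},{"rotation":[0,0,0],"slide":[0,0,-0.02],"grip":47.5},{"rotation":[0,0,0],"slide":[0,0,-0.02],"grip":47.5}]'
python3 - <<'E'
from h import *
s=manip.snapshot("side");d=s["color"][100:300,220:420]
w=manip.snapshot("wrist")["color"][0:300,140:500]
d=cv2.resize(d,(400,400),interpolation=cv2.INTER_CUBIC);w=cv2.resize(w,(400,333));w=cv2.copyMakeBorder(w,0,67,0,0,0)
cv2.imwrite("pics/press.png",np.hstack([w,d])[...,::-1])
E
```

```text
time_s: 4.0
eef_pos: [0.5622, 0.0072, 0.171]
tool_rot: [0.001, -0.035, 0.999, 0.0]
contact_force: [-6.7, 0.1, 27.1]
finger_gap: 0.0477
gripper_force: 13.7
```

View pics/press.png

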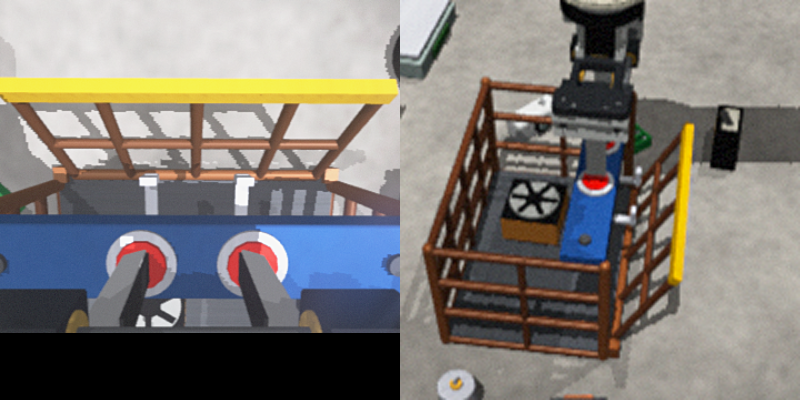

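The buttons are down and the gate is about halfway open, with its yellow bar at (690,200) in the side crop. Keep holding.

```bash
for i in 1 2; do python3 -m inch '[{"rotation":[0,0,0],"slide":[0,0,0],"grip":47.5},{"rotation":[0,0,0],"slide":[0,0,0],"grip":47.5},{"rotation":[0,0,0],"slide":[0,0,0],"grip":47.5},{"rotation":[0,0,0],"slide":[0,0,0],"grip":47.5},{"rotation":[0,0,0],"slide":[0,0,0],"grip":47.5},{"rotation":[0,0,0],"slide":[0,0,0],"grip":47.5},{"rotation":[0,0,0],"slide":[0,0,0],"grip":47.5},{"rotation":[0,0,0],"slide":[0,0,0],"grip":47.5},{"rotation":[0,0,0],"slide":[0,0,0],"grip":47.5},{"rotation":[0,0,0],"slide":[0,0,0],"grip":47.5},{"rotation":[0,0,0],"slide":[0,0,0],"grip":47.5},{"rotation":[0,0,0],"slide":[0,0,0],"grip":47.5}]'
python3 - <<'E'
from h import *
s=manip.snapshot("side");im=s["color"]
cv2.imwrite("pics/open%d.png"%(manip.get_state()["time_s"]*10),im[...,::-1])
h=cv2.cvtColor(im,cv2.COLOR_RGB2HSV);m=cv2.inRange(h,(22,150,80),(32,255,255));m[:,:325]=0;m[:,450:]=0;m[:130]=0;m[290:]=0
ys,xs=np.nonzero(m);uv=(xs.mean(),ys.mean());print(uv)
# expected gate_top at open 1.45
c=np.array([.5619,.0077]);a=np.radians(4.1);ex=np.array([np.cos(a),np.sin(a)])
for q in(1.2,1.4,1.45):
    p=c+ex*(-.032-.126*np.sin(q));print(q,proj(s,[p[0],p[1],.014+.126*np.cos(q)]))
E
done; ls pics
```

```text
time_s: 5.3
eef_pos: [0.5622, 0.0072, 0.171]
tool_rot: [0.001, -0.035, 0.999, 0.0]
contact_force: [-6.0, 0.0, 28.2]
finger_gap: 0.0474
gripper_force: 13.7
(np.float64(386.39714285714285), np.float64(234.19714285714286))
1.2 (np.float64(384.51858265877394), np.float64(220.11004868841988))
1.4 (np.float64(386.24776371675557), np.float64(227.38688328541218))
1.45 (np.float64(386.327332992554), np.float64(229.18426886915282))
time_s: 6.55
eef_pos: [0.5622, 0.0071, 0.171]
tool_rot: [0.001, -0.035, 0.999, 0.0]
contact_force: [-6.9, 0.6, 26.9]
finger_gap: 0.0477
gripper_force: 13.7
(np.float64(386.3925501432665), np.float64(233.87392550143267))
1.2 (np.float64(384.51858265877394), np.float64(220.11004868841988))
1.4 (np.float64(386.24776371675557), np.float64(227.38688328541218))
1.45 (np.float64(386.327332992554), np.float64(229.18426886915282))
near.png
open53.png
open66.png
press.png
scene0.png
scene1.png
side0.png
side1.png
wrist1.png
```

The gate has come to rest at the expected fully open position. Now lift straight off.

```bash
python3 -m inch '[{"rotation":[0,0,0],"slide":[0,0,-0.4],"grip":47.5},{"rotation":[0,0,0],"slide":[0,0,-1],"grip":47.5},{"rotation":[0,0,0],"slide":[0,0,-2.2],"grip":47.5},{"rotation":[0,0,0],"slide":[0,0,-4],"grip":47.5},{"rotation":[0,0,0],"slide":[0,0,-5],"grip":47.5},{"rotation":[0,0,0],"slide":[0,0,-5],"grip":47.5},{"rotation":[0,0,0],"slide":[0,0,-5],"grip":47.5},{"rotation":[0,0,0],"slide":[0,0,-5],"grip":47.5},{"rotation":[0,0,0],"slide":[0,0,-5],"grip":47.5}]'
python3 - <<'E'
from h import *
for n in("side","scene"):
    s=manip.snapshot(n);cv2.imwrite(f"pics/{n}_end.png",s["color"][...,::-1]);print(red(s["color"])[0])
E
```

```text
time_s: 7.5
eef_pos: [0.5611, 0.0073, 0.2935]
tool_rot: [-0.001, -0.035, 0.999, -0.0]
contact_force: [-0.9, -0.0, 0.6]
finger_gap: 0.0476
gripper_force: 0.0
[([315, 163, 13, 12, 126], [320.7, 168.2]), ([311, 182, 13, 13, 140], [317.1, 187.8])]
[([311, 163, 11, 10, 93], [315.8, 167.5]), ([291, 174, 11, 10, 93], [296.2, 178.1])]
```

View pics/side_end.png

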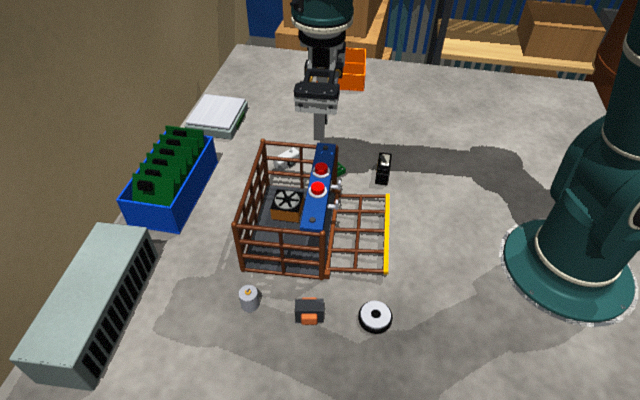

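The gate lies flat (yellow bar at (387,234)). Both buttons are back at their starting pixels, (321,168) and (317,188). The cooler and scrap parts have not moved, and the gripper is clear.

```bash
python3 -c "from rig import manip; print(manip.hand_in())"
```

```text
the job is handed in; nothing more can be done
None
```

The job is handed in: both buttons were held down until the gate lay fully open, then sprang back up; the gripper is about 110 mm above them, and the cooler and scrap parts stayed where they were.

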